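# Drive a worn sleeve bearing out of a fan hub

## Robot

A 6-joint arm with a two-finger parallel gripper is mounted at the origin on a cart in front of the work surface, level with it; the furniture and walls round the work are solid. World frame = base frame: x ahead of the robot, y to its left, z up, the work surface at z = 0. Lengths are in m, angles in rad, forces in N, time in s.
With the tool pointing down it reaches from about 0.25 to 0.725 m from the base axis. Payload 9.7 kg.
Tool frame: the origin (TCP) lies at the very end of the fingers, on their centre line; the grasp point (between the pads) lies 19 mm behind it; z points along the fingers, y is the line along which they close (so a half turn about z gives the same grasp; the last joint's range is limited). The gripper opens to 85 mm and grips with 20 to 120 N. Pads are 22 mm wide; open, the fingers measure 114 mm over their backs; the gripper's body (76 mm by 85 mm) begins 54 mm behind the grasp point. The pads swing forward as they close: fully open they stand 13 mm farther back than shut.
Start: joints at [0, 0.087, 0.176, 1.66, 0, 1.571], TCP at [0.55, -0, 0.231] pointing down, gripper open.
Joint ranges: [-3.13, 3.13], [-0.85, 1.81], [-1.15, 1.24], [-2.2, 2.28], [-1.44, 1.52], [-3.14, 3.14]. Speed limits (rad/s): [2.22, 2.22, 2.57, 3.14, 3.14, 3.14].

## Interface

Orientations are given as a 3x3 rotation matrix whose columns are the frame's x, y, z axes.
In Python, from station import env gives the robot as it stands. The module is installed in compiled form; this text tells all that it offers.
- The arm moves only by the tool step_arm, never from a script. Its argument "series" is a list of rows, each a list of 5 numbers: the shift along the tool's x, y, z in cm, then the turn about the tool's z in degrees, then the closure in counts, from 0 (fully open) to 255 (shut). A call has exactly 10 rows; each row is the pose to reach, as a shift and turn from the pose commanded when the call began, along the tool's axes at that moment; what a row does not reach only later rows make up. A row lasts 1/10 s, in which the tool goes at most 50 mm and 8.59 degrees, less where a joint would pass 70% of its speed; a pose out of reach is approached as far as the arm can. A call with a gripper value outside its range is refused whole. The fingers move at their own pace and stop on an object; "force" is the grip in N (left out, the last holds). Time passes only in rows, so rows that repeat a pose let the fingers close, or fill a call up. It gives the time, the measured TCP pose, the force, the opening and the grip force at its end, in the units of the state.
- env.get_obs(): the state, without advancing time (a new reading comes with each control period).
- env.capture(name): name is "scene" or "side" or "wrist"; returns the picture (480x640x3 uint8, blue, green, red); there is no depth.
- env.calibration(name): a dict with "fx", "fy", "cx", "cy" (pixels), "R" (3x3) and "t" (3): a world point X has camera coordinates R X + t. Camera axes: x right, y down, z forward; pixel columns grow to the right and rows downward; lengths in m; the calibration is good to about 2 mm. A picture is of the moment at which its call begins: read the wrist's pose just before it. calibration takes no time and is no camera call; for the wrist camera it gives the pose at the moment of the call.
- env.sign_off(): hands the job in; it is judged then, once.
The state is a dict: "clock": time; "qpos": joint angles; "qvel": joint speeds; "effort": joint torques, N m; "eef_pos": TCP position; "ee_rot": TCP orientation; "contact_force": force on the tool from outside, world axes, zero at the start; "wrist_torque": the same for the moment, N m; "gripper_width": opening from 0.0 (shut) to 1.0 (fully open); "grip_force": force on a finger pad.
Only numpy, scipy, OpenCV 4.12 (cv2) and the standard library are available. Lean on these libraries where they do the work, as an engineer would, in place of code of your own. Each camera call takes 0.05 s, during which the arm holds its last target. There are 200 camera calls.

## Task

Take the thinner of the two drifts out of the holder, feel your way slowly and gently into the off-centre hole in the top of the fan hub, and push the tight sleeve bearing down and out of the bore so that it drops into the tin below. Never press hard on the fan or its stand with the drift or the hand. Then put the drift back upright in its holder, fully down, and leave the thicker drift, the tin and the loose things around where they are.

Things in the scene. Friction and masses are not known exactly. Their poses are not given: they have to be found in the camera images.
- drift: the thinner drift, the one to use: steel rod 9 mm in diameter, 45 mm long (its last 3 mm only 7.8 mm thick), below a grey square handle 22 x 22 x 55 mm. Origin at the centre of the rod's free lower end; z up the rod (handle from z = 45 to 100 mm), x and y square to the handle's sides. 100 g. Stands in one of the holder's two holes, the handle's shoulder resting on the holder's top
- thick_drift: the thicker drift, to be left alone: as the other, but its rod is 13 mm in diameter and does not fit the hub. It stands in the other hole of the holder. Origin and axes as for the thinner drift
- holder: wooden drift holder, a fixed block 45 x 125 x 55 mm (x, y, z), with two upright through holes 16 mm in diameter. Origin at the centre of its underside
- hole_left (a point): mouth of the holder's hole on its own +y side, at the block's top face, 55 mm above the desk. A drift fully down in it has its rod end 45 mm below this point
- hole_right (a point): mouth of the holder's hole on its own -y side, 80 mm from the other one; otherwise the same
- fan_fixture: push-out stand fixed on the 3 mm bench mat: steel base 110 x 110 x 6 mm with four posts, on which a black fan frame 80 x 80 mm (underside 49 mm, top 78 mm above the desk) stands on springs: pressed, it sinks straight down about 1 mm per 6 N, at most 7 mm. In its middle a round hub 40 mm across on four struts. Origin at the centre of the base's underside, on the hub's upright axis
- hub_top (a point): fixed point on the hub's axis at the unpressed height of the top of the hub's aluminium end cap (30 mm disc, 12 mm thick, top 78 mm above the desk). The entry hole through the cap is 11 mm in diameter; its centre (and the disc's) lies 4 mm off this axis in a horizontal direction that differs every time and is not measured. The cap is marked by over 25 N from the drift
- bearing: brass sleeve bearing, 20 mm in diameter, 14 mm long, 20 g, held tight in the hub below the cap by spring fingers; origin at its centre, at first on the hub's axis 57 mm above the desk (top face 14 mm below the cap's top). Resists with about 5 to 15 N all the way and drops once its top face is about 30 mm below hub_top; the drift can go in up to 38 mm before its handle nears the cap
- screw_tin: open tin, 62 mm across and 16 mm high, loose on the stand's base below the hub; origin at the centre of its underside, 9 mm above the desk
- loupe: black eye loupe, 38 mm across and 32 mm high, standing loose on the desk; origin at the centre of its underside
- flux_bottle: small flux bottle, 30 mm across and 75 mm high, standing loose on the mat; origin at the centre of its underside
- screwdriver: loose precision screwdriver 146 mm long and 15 mm thick lying on the desk in front of the stand; origin at the middle of its underside, y along it towards the handle's end
Mind the look-alikes: they are no part of the job. What is shaped like the drift but orange is not meant.

How it is judged:
On the way, in this order (a step that is already met when the one before it is completed fails the run):
1. the thinner drift is lifted out of its hole (height (world z) of drift above 0.06 m), for 0.1 s.
2. the drift stands in the hub's entry hole and bears on the bearing, which is still in the bore (horizontal distance between drift and hub_top below 0.009 m and z of drift in the frame of hub_top below -0.009 m and contact force between drift and bearing above 1.5 N and z of bearing in the frame of hub_top above -0.034 m), for 0.1 s.
3. the bearing has left the bore with the drift behind it in the hub (z of bearing in the frame of hub_top below -0.042 m and z of drift in the frame of hub_top below -0.02 m and horizontal distance between drift and hub_top below 0.009 m).
At the end, for the whole second after the job is handed in: Bearing at rest in the tin (within 27 mm of its middle, centre under 30 mm up); thin drift at rest, upright within 0.1 rad in a holder hole, within 6 mm of its middle and 4 mm of fully down; thick drift moved under 15 mm, tin under 20 mm (horizontal distance between bearing and screw_tin below 0.027 m and height (world z) of bearing below 0.03 m and linear speed of each of bearing, drift below 0.03 m/s and (horizontal distance between drift and hole_left below 0.006 m or horizontal distance between drift and hole_right below 0.006 m) and height (world z) of drift below 0.014 m and angle between drift's own z axis and vertical below 0.1 rad and distance of thick_drift from where it was at the start of the episode below 0.015 m and distance of screw_tin from where it was at the start of the episode below 0.02 m); the robot touches nothing.
It fails at once if the drift is forced against the fan or its stand with more than 25 N (contact force between drift and fan_fixture above 25 N).
It fails at once if the robot's hand or arm pushes on the fan or its stand with more than 10 N (contact force between any of the fingers, the arm and fan_fixture above 10 N).
It fails at once if the thicker drift is pulled out (height (world z) of thick_drift above 0.03 m).
It fails at once if the loupe, the flux bottle or the screwdriver is moved more than 30 mm (distance of any of loupe, flux_bottle, screwdriver from where it was at the start of the episode above 0.03 m).
It also fails if it takes over 72 s, if anything falls off the work surface, if the arm or the gripper's body presses on something with over 40 N, if the wrist force passes 120 N, or if a joint passes its speed limit or range.

## Working session

There is one attempt and no reset: what is moved stays moved. The work goes in short steps, Python scripts to look and compute and a tool call to move; the robot and the scene stay as the last step left them, time stands still between calls to the robot, and variables do not carry over. Pictures are saved under pics/ and viewed, at most 10 in all, crops included, and the job is handed in when it is done.

Besides the shell and the picture viewer there is one more tool, called after "Call:" as a command line: name --pt "numbers of a row" for each row, then --argument value for the rest. step_arm: Moves the arm, as the interface text tells. Its arguments: {"type":"object","properties":{"series":{"type":"array"},"force":{"type":"number"}},"required":["series"]}

```bash
mkdir -p pics
python3 - <<'E'
from station import env
import cv2
o=env.get_obs();print(o)
for n in("scene","side","wrist"):
    c=env.calibration(n);print(n,c)
    cv2.imwrite(f"pics/{n}0.png",env.capture(n))
E
```

```text
{'clock': 0.0, 'qpos': array([4.99960929e-06, 8.74364597e-02, 1.75129199e-01, 1.65978539e+00,
       4.98538953e-05, 1.57080793e+00]), 'qvel': array([ 3.86010680e-05, -4.41672829e-04, -1.10844730e-03, -1.94720963e-03,
        6.05229952e-04,  5.03714107e-04]), 'effort': array([ 7.68234549e-04, -5.20392072e+01,  4.64802504e+01,  1.63646933e-02,
        2.23589603e-05, -6.77332673e-05]), 'eef_pos': array([5.49773595e-01, 1.69570133e-05, 2.30593513e-01]), 'ee_rot': array([[ 6.66921756e-06,  9.99999160e-01, -1.29632274e-03],
       [ 9.99999999e-01, -6.60460476e-06,  4.98474142e-05],
       [ 4.98388106e-05, -1.29632307e-03, -9.99999159e-01]]), 'contact_force': array([ 0.29582317, -0.91174587,  0.90633008]), 'wrist_torque': array([ 0.03760566,  0.02342633, -0.02072432]), 'grip_force': 0.0, 'gripper_width': 0.9995762469623543}
scene {'fx': 541.149090271701, 'fy': 541.149090271701, 'cx': 319.5299207707141, 'cy': 232.47757709958333, 'R': array([[ 0.85536898, -0.51796114,  0.00775716],
       [-0.32497276, -0.54820615, -0.77062489],
       [ 0.40340627,  0.65664776, -0.63724179]]), 't': array([-0.5122403 ,  0.23430127,  0.71611145])}
side {'fx': 471.695470564213, 'fy': 471.695470564213, 'cx': 319.1287117115501, 'cy': 241.8093075145517, 'R': array([[ 0.98513644, -0.17170104, -0.00499454],
       [-0.07462407, -0.40160529, -0.91276746],
       [ 0.15471729,  0.8995732 , -0.40844903]]), 't': array([-0.56885403,  0.11635459,  0.8700156 ])}
wrist {'fx': 414.7220872199819, 'fy': 414.7220872199819, 'cx': 316.8345073993248, 'cy': 245.6368397740874, 'R': array([[ 9.99997384e-01,  2.65559521e-04, -2.27190265e-03],
       [ 8.81430559e-04, -9.61269790e-01,  2.75607719e-01],
       [-2.11072113e-03, -2.75609001e-01, -9.61267509e-01]]), 't': array([-0.54900285, -0.03517471,  0.37868144])}
```

View pics/scene0.png

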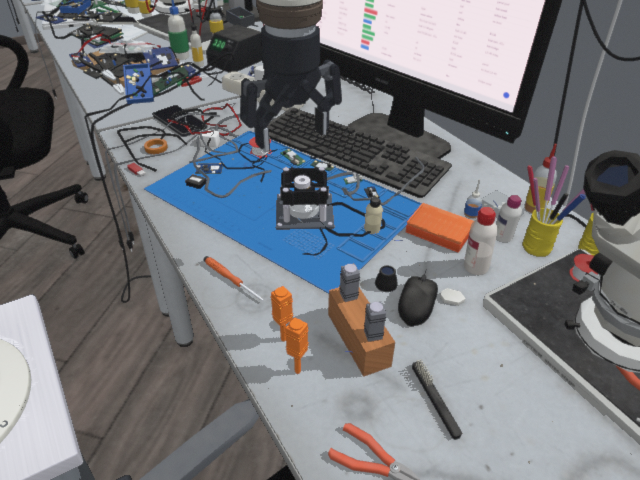

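View pics/wrist0.png

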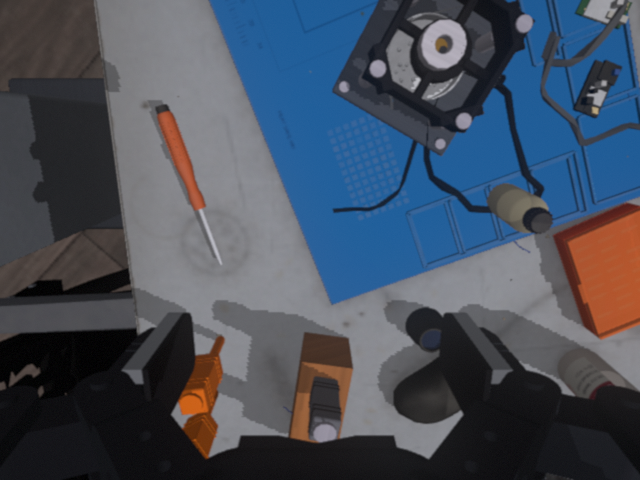

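The scene shows the holder with two grey handles at about (350,280) and (375,320), orange look-alikes beside it, and the stand at (303,200). In the wrist view the end cap is at about (442,43) with its hole visible. Next I'll zoom in on the holder from both cameras.

Run:
```python
import cv2,numpy as np
a=cv2.imread("pics/scene0.png")[250:380,300:410]
b=cv2.imread("pics/side0.png")
w=cv2.imread("pics/wrist0.png")[0:110,380:510]
A=cv2.resize(a,None,fx=4,fy=4,interpolation=cv2.INTER_CUBIC)[:520,:440]
W=cv2.resize(w,(360,305),interpolation=cv2.INTER_CUBIC)
can=np.zeros((600,800,3),np.uint8);can[:520,:440]=A;can[:305,440:]=W
can[305:575,440:]=cv2.resize(b,(360,270))
cv2.imwrite("pics/m1.png",can)
```

```text
(no output)
```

View pics/m1.png

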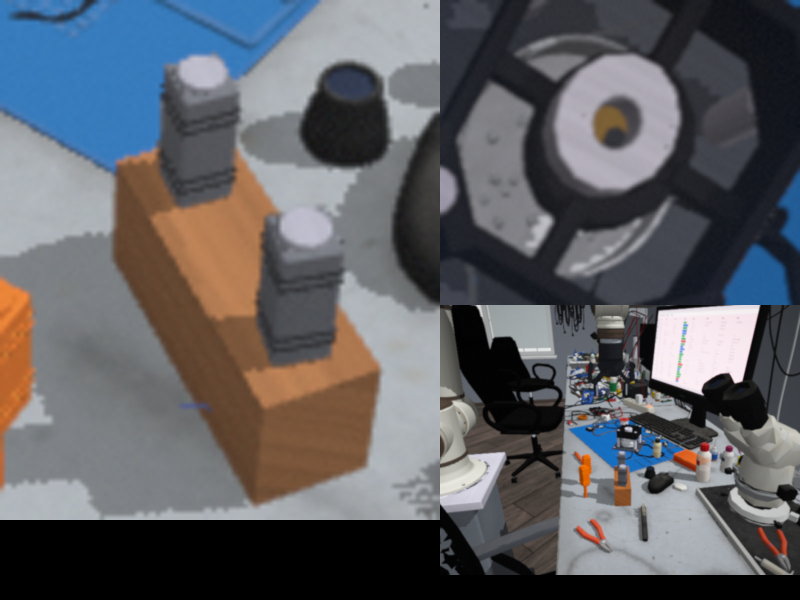

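View pics/side0.png

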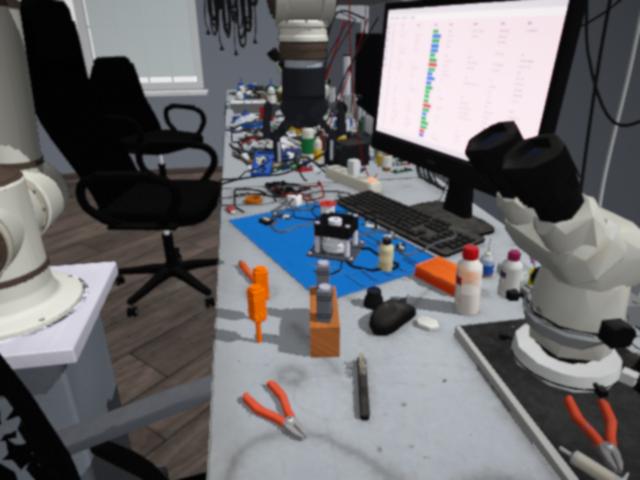

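```bash
cat > h.py <<'E'
from station import env
import numpy as np,cv2
def ray(c,u,v,z):
    R,t=np.array(c["R"]),np.array(c["t"])
    d=R.T@[(u-c["cx"])/c["fx"],(v-c["cy"])/c["fy"],1];o=-R.T@t
    return (o+d*(z-o[2])/d[2]).round(4)
def proj(c,X):
    p=c["R"]@np.array(X)+c["t"];return (c["fx"]*p[0]/p[2]+c["cx"],c["fy"]*p[1]/p[2]+c["cy"])
E
python3 - <<'E'
from h import *
s=env.calibration("scene");w=env.calibration("wrist")
for p in[(350.75,267.5,.11),(376.5,306.75,.11),(329.5,289.5,.055),(366.25,351.25,.055),(395,342.5,.055)]:print(p,ray(s,*p))
for p in[(443.9,44.4,.078),(324,433,.11),(306,333,.055),(350,339,.055),(425,315,.032),(538,220,.075)]:print(p,ray(w,*p))
E
```

```text
(350.75, 267.5, 0.11) [ 0.5592 -0.15    0.11  ]
(376.5, 306.75, 0.11) [ 0.5465 -0.2302  0.11  ]
(329.5, 289.5, 0.055) [ 0.5394 -0.1264  0.055 ]
(366.25, 351.25, 0.055) [ 0.5206 -0.2496  0.055 ]
(395, 342.5, 0.055) [ 0.5628 -0.2576  0.055 ]
(443.9, 44.4, 0.078) [0.6316 0.122  0.078 ]
(324, 433, 0.11) [ 0.5548 -0.152   0.11  ]
(306, 333, 0.055) [ 0.54   -0.0974  0.055 ]
(350, 339, 0.055) [ 0.5775 -0.103   0.055 ]
(425, 315, 0.032) [ 0.6462 -0.0916  0.032 ]
(538, 220, 0.075) [0.7112 0.0051 0.075 ]
```

Handle tops are at A (0.557,-0.151) and B (0.547,-0.230), and the holder is yawed about -8°. The rods are hidden, so I'll go over A first, then lift it only about 14 mm to measure its rod.

Call:
step_arm --pt "-4 0.3 2 4 60" --pt "-8 0.6 4 8.3 60" --pt "-12 0.75 6 8.3 60" --pt "-15.1 0.75 7 8.3 60" --pt "-15.1 0.75 7 8.3 60" --pt "-15.1 0.75 7 8.3 60" --pt "-15.1 0.75 7 8.3 60" --pt "-15.1 0.75 7 8.3 60" --pt "-15.1 0.75 7 8.3 60" --pt "-15.1 0.75 7 8.3 60" --force 40

```text
clock: 1.15
eef_pos: [0.5577, -0.1504, 0.1616]
ee_rot: [[0.143, 0.99, 0.001], [0.99, -0.143, -0.0], [-0.0, 0.001, -1.0]]
contact_force: [0.8, -0.6, 0.4]
gripper_width: 0.765
grip_force: 0.0
```

Run:
```python
from h import *
o=env.get_obs();print(o['clock'],o['eef_pos'],o['ee_rot'].round(3).tolist(),o['contact_force'])
c=env.calibration("wrist");np.save("c1.npy",c,allow_pickle=True);cv2.imwrite("pics/w1.png",env.capture("wrist"))
```

```text
1.15 [ 0.55770026 -0.15039474  0.16159803] [[0.143, 0.99, 0.001], [0.99, -0.143, -0.0], [-0.0, 0.001, -1.0]] [ 0.81466981 -0.61306309  0.36168057]
```

View pics/w1.png

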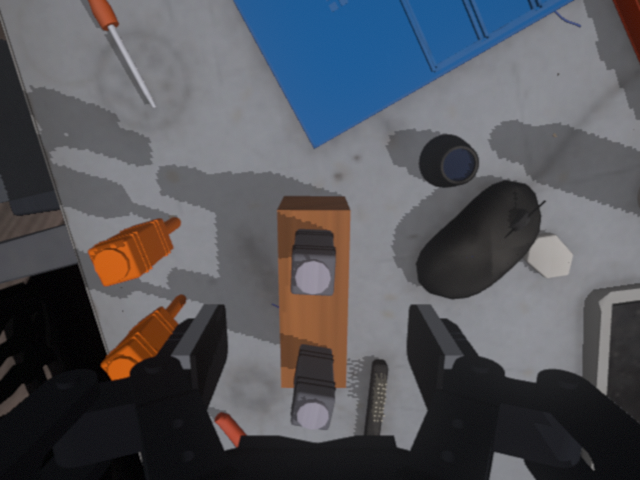

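The view shows both handles square to the tool: top of A at (313,277) and top of B at (312,413).

Run:
```python
from h import *
c=np.load("c1.npy",allow_pickle=True).item()
for p in[(313,277,.11),(312,413,.11),(278,210,.055),(350,210,.055),(136,370,.1),(112,265,.1)]:print(ray(c,*p))
print(proj(c,(0.5577,-.1504,.1616)))
```

```text
[ 0.5553 -0.1511  0.11  ]
[ 0.5432 -0.2295  0.11  ]
[ 0.537  -0.1252  0.055 ]
[ 0.5804 -0.1315  0.055 ]
[ 0.4487 -0.1952  0.1   ]
[ 0.4527 -0.1333  0.1   ]
(np.float64(317.895512726514), np.float64(322.34050613783705))
```

Call:
step_arm --pt "-0.1 -0.2 3 0 60" --pt "-0.1 -0.2 6 0 60" --pt "-0.1 -0.2 8.5 0 60" --pt "-0.1 -0.2 9.1 0 60" --pt "-0.1 -0.2 9.1 0 150" --pt "-0.1 -0.2 9.1 0 255" --pt "-0.1 -0.2 9.1 0 255" --pt "-0.1 -0.2 9.1 0 255" --pt "-0.1 -0.2 9.1 0 255" --pt "-0.1 -0.2 9.1 0 255" --force 40

```text
clock: 2.2
eef_pos: [0.5563, -0.1519, 0.0721]
ee_rot: [[0.144, 0.99, 0.003], [0.99, -0.144, -0.001], [-0.0, 0.003, -1.0]]
contact_force: [-0.6, 0.3, 7.0]
gripper_width: 0.252
grip_force: 40.2
```

Call:
step_arm --pt "0 0 0 0 255" --pt "0 0 -0.3 0 255" --pt "0 0 -0.6 0 255" --pt "0 0 -0.9 0 255" --pt "0 0 -1.2 0 255" --pt "0 0 -1.3 0 255" --pt "0 0 -1.3 0 255" --pt "0 0 -1.3 0 255" --pt "0 0 -1.3 0 255" --pt "0 0 -1.3 0 255"

```text
clock: 3.2
eef_pos: [0.5553, -0.1517, 0.0831]
ee_rot: [[0.144, 0.99, -0.0], [0.99, -0.144, 0.0], [0.0, -0.0, -1.0]]
contact_force: [-0.6, 1.4, -0.9]
gripper_width: 0.251
grip_force: 39.5
```

Run:
```python
from h import *
s=env.capture("scene");d=env.capture("side")
cs,cd=env.calibration("scene"),env.calibration("side")
can=[]
for im,c in((s,cs),(d,cd)):
    u,v=map(int,proj(c,(.555,-.151,.06)));print(u,v)
    can.append(cv2.resize(im[v-25:v+25,u-20:u+20],(400,500),interpolation=cv2.INTER_NEAREST))
cv2.imwrite("pics/rod.png",np.hstack(can))
```

```text
347 293
321 289
```

View pics/rod.png

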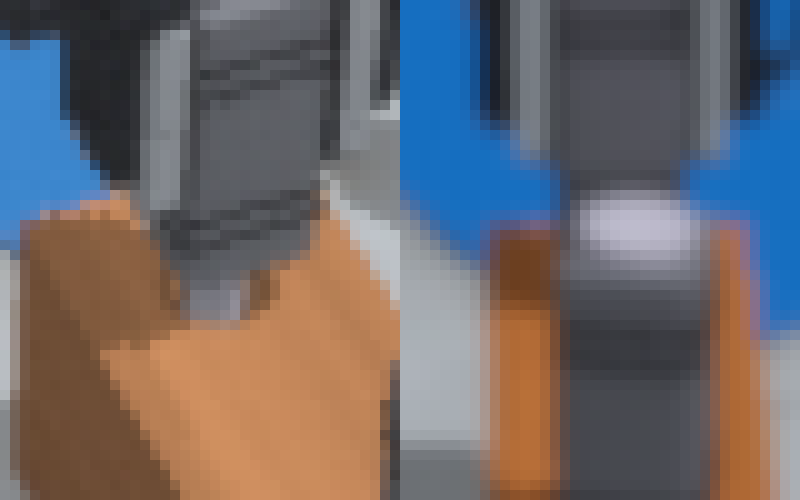

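In the crop the rod is about 6–7 px wide between hole edges about 11 px apart, which suggests the thin one. I'll check the intensity profile.

Run:
```python
import cv2
a=cv2.imread("pics/rod.png")[5::10,5:400:10]
for r in(27,28,29,30,31):print(r,[tuple(map(int,x)) for x in a[r,14:30]])
```

```text
27 [(64, 95, 137), (64, 93, 133), (59, 80, 111), (75, 89, 112), (89, 87, 89), (98, 92, 91), (98, 92, 90), (100, 94, 93), (107, 101, 99), (105, 100, 101), (99, 101, 110), (68, 81, 103), (65, 88, 120), (78, 113, 160), (90, 132, 190), (90, 133, 194)]
28 [(67, 97, 139), (62, 91, 130), (56, 81, 114), (71, 100, 137), (90, 90, 99), (107, 101, 100), (107, 100, 99), (106, 99, 98), (123, 115, 116), (122, 115, 119), (110, 117, 133), (69, 89, 118), (57, 82, 115), (71, 104, 150), (89, 132, 191), (90, 134, 196)]
29 [(67, 98, 140), (65, 95, 135), (57, 81, 113), (66, 92, 129), (81, 88, 105), (123, 116, 117), (125, 117, 116), (127, 118, 118), (131, 122, 122), (145, 136, 138), (112, 116, 134), (68, 89, 118), (57, 83, 117), (70, 105, 151), (87, 130, 189), (90, 135, 196)]
30 [(67, 99, 141), (67, 97, 138), (58, 86, 122), (59, 78, 109), (94, 97, 107), (127, 120, 120), (130, 122, 121), (129, 120, 121), (134, 125, 125), (151, 141, 144), (103, 108, 126), (65, 90, 123), (64, 95, 135), (83, 125, 180), (90, 134, 192), (90, 134, 195)]
31 [(67, 98, 139), (64, 95, 139), (65, 95, 136), (64, 90, 127), (92, 100, 122), (122, 119, 129), (126, 123, 130), (128, 124, 128), (139, 132, 137), (148, 141, 147), (92, 105, 132), (75, 110, 159), (87, 129, 185), (88, 132, 190), (89, 132, 191), (88, 133, 193)]
```

About 6 px is 9 mm, so this is the thin drift. I'll lift it out and go to the hub, standing off 25 mm.

Call:
step_arm --pt "0 0 -2.5 0 255" --pt "0 0 -5 0 255" --pt "0 0 -8 0 255" --pt "1 0.2 -10 0 255" --pt "4 0.6 -10 0 255" --pt "8 1.2 -10 0 255" --pt "12 1.8 -10 0 255" --pt "16 2.4 -10 0 255" --pt "20 3 -10 0 255" --pt "23 3.3 -10 0 255"

```text
clock: 4.3
eef_pos: [0.6216, 0.0734, 0.183]
ee_rot: [[0.143, 0.99, -0.0], [0.99, -0.143, 0.0], [0.0, -0.0, -1.0]]
contact_force: [0.3, -1.5, -0.7]
gripper_width: 0.252
grip_force: 39.5
```

Call:
step_arm --pt "1.5 0.2 0.4 0 255" --pt "2.7 0.3 1 0 255" --pt "2.7 0.3 1 0 255" --pt "2.7 0.3 1 0 255" --pt "2.7 0.3 1 0 255" --pt "2.7 0.3 1 0 255" --pt "2.7 0.3 1 0 255" --pt "2.7 0.3 1 0 255" --pt "2.7 0.3 1 0 255" --pt "2.7 0.3 1 0 255"

```text
clock: 5.3
eef_pos: [0.6281, 0.0974, 0.1733]
ee_rot: [[0.144, 0.99, 0.0], [0.99, -0.144, -0.0], [-0.0, 0.0, -1.0]]
contact_force: [-0.4, -0.3, -0.4]
gripper_width: 0.253
grip_force: 39.5
```

Run:
```python
from h import *
o=env.get_obs();print(o['clock'],o['eef_pos'],o['contact_force'],o['gripper_width'])
c=env.calibration("wrist");np.save("c2.npy",c,allow_pickle=True);im=env.capture("wrist");cv2.imwrite("pics/w2full.png",im)
cv2.imwrite("pics/w2.png",cv2.resize(im[100:400,200:440],None,fx=2.0*1,fy=2.0,interpolation=cv2.INTER_CUBIC))
```

```text
5.3 [0.62810065 0.09736799 0.17330381] [-0.40244946 -0.3416158  -0.37951874] 0.2530405163919621
```

View pics/w2.png

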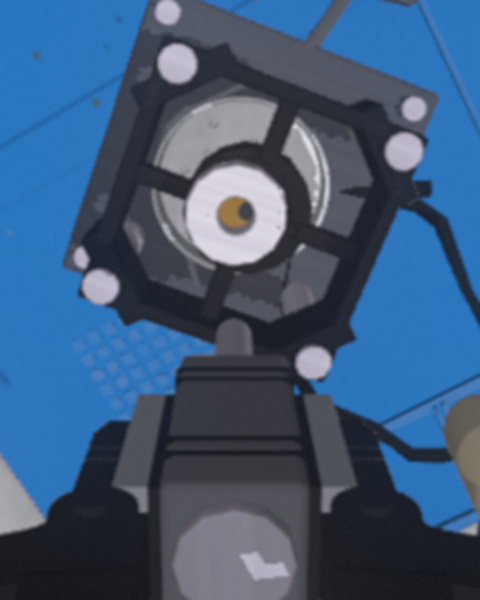

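The close view shows the cap disc centred near full-image (318,208), its hole near (318,206), and the rod tip end near (317,260). I'll fit these more precisely.

Run:
```python
from h import *
c=np.load("c2.npy",allow_pickle=True).item();im=cv2.imread("pics/w2full.png")
g=im.min(2);
m=(g>150).astype(np.uint8)
n,l,st,ce=cv2.connectedComponentsWithStats(m)
k=l[208-15,318];print(st[k],ce[k])
cs,_=cv2.findContours((l==k).astype(np.uint8),cv2.RETR_CCOMP,cv2.CHAIN_APPROX_NONE)
for q in cs:
    if len(q)>20:
        e=cv2.fitEllipse(q);print(len(q),e,ray(c,*e[0],.078))
for r in range(256,278,3):print(r,im[r,303:333].mean(1).astype(int).tolist())
print([int(x) for x in im[250:275,317].mean(1)])
R=env.get_obs()['ee_rot'];T=np.array(env.get_obs()['eef_pos'])
for dx in(0,.002,-.002):
  tip=T+R@[dx+.0039,0,.062];print(dx,proj(c,tip),[proj(c,T+R@[dx,s*.0045,.0545])[0] for s in(-1,1)])
  print([proj(c,T+R@[dx+a,b,.062-.1]) for a,b in((0,0),)])
# handle top disc
m=(g>95).astype(np.uint8);m[:350]=0
n,l,st,ce=cv2.connectedComponentsWithStats(m);k=l[365,317];print(st[k],ce[k])
```

```text
[ 282  183   61   49 1743] [315.84853701 206.88353414]
180 ((315.64849853515625, 206.7154541015625), (46.91096496582031, 55.493709564208984), 98.46936798095703) [0.6307 0.1234 0.078 ]
56 ((317.6374816894531, 207.37887573242188), (20.060504913330078, 20.210588455200195), 169.42727661132812) [0.6318 0.1228 0.078 ]
256 [44, 44, 43, 44, 43, 44, 40, 36, 33, 33, 34, 32, 34, 32, 32, 38, 45, 51, 58, 69, 80, 84, 87, 89, 90, 89, 89, 87, 88, 88]
259 [36, 37, 36, 39, 39, 37, 34, 30, 32, 37, 47, 55, 61, 69, 67, 58, 50, 44, 36, 31, 30, 32, 32, 35, 38, 45, 56, 67, 74, 81]
262 [33, 33, 32, 32, 32, 33, 50, 71, 84, 89, 88, 89, 90, 87, 86, 85, 86, 87, 89, 86, 71, 47, 33, 32, 30, 33, 31, 29, 32, 31]
265 [43, 42, 41, 42, 44, 63, 81, 87, 88, 88, 88, 88, 89, 86, 86, 83, 85, 86, 91, 95, 102, 98, 72, 40, 31, 31, 31, 30, 32, 31]
268 [42, 41, 42, 44, 54, 75, 85, 87, 88, 89, 88, 89, 88, 87, 86, 84, 84, 87, 88, 95, 101, 102, 80, 48, 32, 30, 32, 31, 32, 30]
271 [105, 87, 72, 65, 68, 78, 85, 87, 87, 88, 89, 89, 89, 87, 85, 85, 84, 84, 89, 94, 100, 102, 86, 58, 36, 30, 30, 30, 30, 28]
274 [119, 122, 121, 119, 111, 
[... 276 characters left out ...]
7, 86, 85, 86, 86, 86, 86, 86, 86, 86, 85, 85, 85, 85]
0 (np.float64(317.7165284464737), np.float64(261.0156203126046)) [np.float64(308.7620677888293), np.float64(326.69037770125124)]
[(np.float64(318.0777890215712), np.float64(382.1891183843385))]
0.002 (np.float64(317.719766231485), np.float64(257.32572407739644)) [np.float64(308.7416161856303), np.float64(326.7175485586443)]
[(np.float64(318.085297081574), np.float64(376.10816636137224))]
-0.002 (np.float64(317.713307282987), np.float64(264.6865740605488)) [np.float64(308.7824113184643), np.float64(326.66335042972224)]
[(np.float64(318.07035007718014), np.float64(388.21409206986107))]
[ 285  355   63   54 2662] [316.19496619 382.09579264]
```

Call:
step_arm --pt "0.6 0.05 0.5 0 255" --pt "1.3 0.05 1 0 255" --pt "1.3 0.05 1.5 0 255" --pt "1.3 0.05 2 0 255" --pt "1.3 0.05 2.3 0 255" --pt "1.3 0.05 2.6 0 255" --pt "1.3 0.05 2.7 0 255" --pt "1.3 0.05 2.7 0 255" --pt "1.3 0.05 2.7 0 255" --pt "1.3 0.05 2.7 0 255"

```text
clock: 6.35
eef_pos: [0.6306, 0.1101, 0.1465]
ee_rot: [[0.144, 0.99, 0.0], [0.99, -0.144, 0.0], [0.0, 0.0, -1.0]]
contact_force: [-0.1, -0.4, -0.6]
gripper_width: 0.252
grip_force: 39.5
```

Run:
```python
from h import *
o=env.get_obs();R=o['ee_rot'];T=np.array(o['eef_pos']);print(o['clock'],T,o['contact_force'])
c=env.calibration("wrist");np.save("c3.npy",c,allow_pickle=True);im=env.capture("wrist");cv2.imwrite("pics/w3full.png",im)
cv2.imwrite("pics/w3.png",cv2.resize(im[160:310,240:400],None,fx=4,fy=4,interpolation=cv2.INTER_CUBIC))
print(proj(c,(.6318,.1228,.078)),[proj(c,T+R@[dx+.0039,-.0005,.062]) for dx in(0,.001)])
```

```text
6.35 [0.63057847 0.11013804 0.14653964] [-0.12038588 -0.40717142 -0.58034287]
(np.float64(316.4998950647974), np.float64(241.35341732301214)) [(np.float64(316.75982185511924), np.float64(261.1311442423311)), (np.float64(316.76029746561386), np.float64(259.2888137533431))]
```

View pics/w3.png

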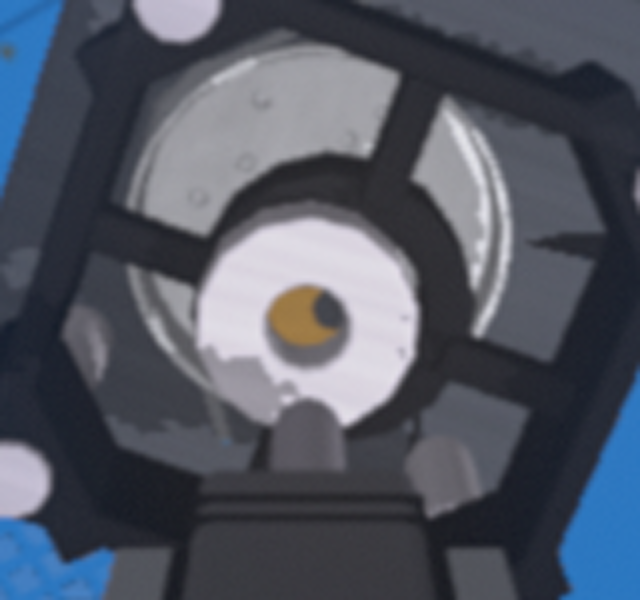

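Tip edge at full-image (317,259), hole centre at (317,241). The tip needs about 11.8 mm more along tool x, then I'll feel downwards a little at a time.

Call:
step_arm --pt "0.6 0 0 0 255" --pt "1.18 0 0 0 255" --pt "1.18 0 0.2 0 255" --pt "1.18 0 0.35 0 255" --pt "1.18 0 0.5 0 255" --pt "1.18 0 0.6 0 255" --pt "1.18 0 0.7 0 255" --pt "1.18 0 0.8 0 255" --pt "1.18 0 0.9 0 255" --pt "1.18 0 0.9 0 255"

```text
clock: 7.4
eef_pos: [0.6321, 0.1218, 0.1371]
ee_rot: [[0.144, 0.99, -0.0], [0.99, -0.144, -0.0], [-0.0, -0.0, -1.0]]
contact_force: [0.7, 0.7, -0.8]
gripper_width: 0.252
grip_force: 39.5
```

Call:
step_arm --pt "0 0 0.05 0 255" --pt "0 0 0.1 0 255" --pt "0 0 0.15 0 255" --pt "0 0 0.2 0 255" --pt "0 0 0.25 0 255" --pt "0 0 0.3 0 255" --pt "0 0 0.35 0 255" --pt "0 0 0.4 0 255" --pt "0 0 0.4 0 255" --pt "0 0 0.4 0 255"

```text
clock: 8.4
eef_pos: [0.6322, 0.1219, 0.1333]
ee_rot: [[0.144, 0.99, 0.0], [0.99, -0.144, -0.0], [-0.0, 0.0, -1.0]]
contact_force: [-0.1, 0.5, -0.8]
gripper_width: 0.257
grip_force: 39.5
```

Call:
step_arm --pt "0 0 0.1 0 255" --pt "0 0 0.2 0 255" --pt "0 0 0.3 0 255" --pt "0 0 0.4 0 255" --pt "0 0 0.5 0 255" --pt "0 0 0.6 0 255" --pt "0 0 0.7 0 255" --pt "0 0 0.8 0 255" --pt "0 0 0.85 0 255" --pt "0 0 0.85 0 255"

```text
clock: 9.4
eef_pos: [0.6322, 0.1219, 0.1255]
ee_rot: [[0.144, 0.99, 0.001], [0.99, -0.144, 0.0], [0.0, 0.001, -1.0]]
contact_force: [-1.5, -0.3, 4.5]
gripper_width: 0.254
grip_force: 40.2
```

Call:
step_arm --pt "0 0 0.1 0 255" --pt "0 0 0.2 0 255" --pt "0 0 0.3 0 255" --pt "0 0 0.4 0 255" --pt "0 0 0.5 0 255" --pt "0 0 0.6 0 255" --pt "0 0 0.7 0 255" --pt "0 0 0.8 0 255" --pt "0 0 0.8 0 255" --pt "0 0 0.8 0 255" --force 70

```text
clock: 10.4
eef_pos: [0.6325, 0.1218, 0.1185]
ee_rot: [[0.144, 0.99, 0.002], [0.99, -0.144, 0.0], [0.0, 0.002, -1.0]]
contact_force: [-2.9, -1.1, 9.3]
gripper_width: 0.251
grip_force: 71.9
```

Call:
step_arm --pt "0 -0.03 0.1 0 255" --pt "0 -0.03 0.2 0 255" --pt "0 -0.03 0.3 0 255" --pt "0 -0.03 0.4 0 255" --pt "0 -0.03 0.5 0 255" --pt "0 -0.03 0.6 0 255" --pt "0 -0.03 0.7 0 255" --pt "0 -0.03 0.8 0 255" --pt "0 -0.03 0.8 0 255" --pt "0 -0.03 0.8 0 255"

```text
clock: 11.4
eef_pos: [0.6318, 0.1219, 0.1086]
ee_rot: [[0.144, 0.99, -0.0], [0.99, -0.144, -0.0], [-0.0, -0.0, -1.0]]
contact_force: [-0.2, -0.9, -1.7]
gripper_width: 0.247
grip_force: 70.5
```

The force vanished at tip depth of about 31 mm. I'll go 2 mm further to confirm, then withdraw.

Call:
step_arm --pt "0 0 0.1 0 255" --pt "0 0 0.2 0 255" --pt "0 0 0.25 0 255" --pt "0 0 0.25 0 255" --pt "0 0 0.25 0 255" --pt "0 0 0.1 0 255" --pt "0 0 -0.2 0 255" --pt "0 0 -0.5 0 255" --pt "0 0 -0.8 0 255" --pt "0 0 -1.1 0 255"

```text
clock: 12.4
eef_pos: [0.6319, 0.122, 0.1202]
ee_rot: [[0.144, 0.99, 0.0], [0.99, -0.144, 0.0], [0.0, 0.0, -1.0]]
contact_force: [-0.2, -0.9, -1.8]
gripper_width: 0.249
grip_force: 70.5
```

Call:
step_arm --pt "0 0 -0.3 0 255" --pt "0 0 -0.6 0 255" --pt "0 0 -0.9 0 255" --pt "0 0 -1.2 0 255" --pt "0 0 -1.6 0 255" --pt "0 0 -2 0 255" --pt "0 0 -2.6 0 255" --pt "0 0 -4 0 255" --pt "0 0 -6 0 255" --pt "-2.5 0 -7.5 0 255"

```text
clock: 13.4
eef_pos: [0.6285, 0.099, 0.1967]
ee_rot: [[0.142, 0.99, 0.001], [0.99, -0.142, 0.001], [0.001, 0.001, -1.0]]
contact_force: [-0.5, -0.9, -0.6]
gripper_width: 0.25
grip_force: 70.6
```

Run:
```python
from h import *
o=env.get_obs();R=o['ee_rot'];T=np.array(o['eef_pos']);print(o['clock'],T,o['contact_force'])
c=env.calibration("wrist");np.save("c4.npy",c,allow_pickle=True);im=env.capture("wrist");s=env.capture("scene")
cv2.imwrite("pics/w4full.png",im)
A=cv2.resize(im[130:430,220:420],(400,600),interpolation=cv2.INTER_CUBIC)
B=cv2.resize(s[150:240,270:330],(400,600),interpolation=cv2.INTER_CUBIC)
cv2.imwrite("pics/w4.png",np.hstack([A,B]))
```

```text
13.4 [0.62853612 0.09897362 0.19667402] [-0.45126418 -0.92269278 -0.61599795]
```

View pics/w4.png

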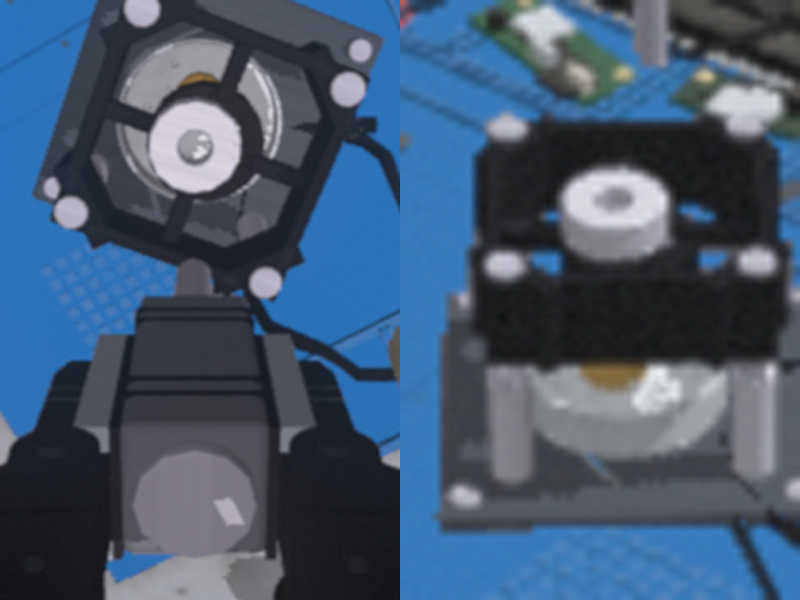

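The bearing is seen resting in the tin and the hole is empty. Now the drift goes back to its hole.

Call:
step_arm --pt "-3 -0.4 0 0 255" --pt "-7 -1 0 0 255" --pt "-11 -1.5 0 0 255" --pt "-15 -2.1 0 0 255" --pt "-19 -2.7 0 0 255" --pt "-23 -3.2 0 0 255" --pt "-25.6 -3.6 0 0 255" --pt "-25.6 -3.6 0 0 255" --pt "-25.6 -3.6 0 0 255" --pt "-25.6 -3.6 0 0 255"

```text
clock: 14.5
eef_pos: [0.556, -0.1501, 0.1949]
ee_rot: [[0.144, 0.99, 0.0], [0.99, -0.144, 0.0], [0.0, 0.0, -1.0]]
contact_force: [-0.3, 0.3, -1.1]
gripper_width: 0.248
grip_force: 70.6
```

Call:
step_arm --pt "-0.16 -0.03 1 0 255" --pt "-0.16 -0.03 3 0 255" --pt "-0.16 -0.03 5 0 255" --pt "-0.16 -0.03 6.5 0 255" --pt "-0.16 -0.03 7.2 0 255" --pt "-0.16 -0.03 7.6 0 255" --pt "-0.16 -0.03 7.9 0 255" --pt "-0.16 -0.03 8.2 0 255" --pt "-0.16 -0.03 8.5 0 255" --pt "-0.16 -0.03 8.5 0 255"

```text
clock: 15.5
eef_pos: [0.5551, -0.1525, 0.1096]
ee_rot: [[0.144, 0.99, -0.0], [0.99, -0.144, 0.0], [-0.0, -0.0, -1.0]]
contact_force: [-0.5, -0.4, -1.0]
gripper_width: 0.25
grip_force: 70.6
```

Call:
step_arm --pt "0.07 0.03 0.5 0 255" --pt "0.07 0.03 1 0 255" --pt "0.07 0.03 1.5 0 255" --pt "0.07 0.03 2 0 255" --pt "0.07 0.03 2.5 0 255" --pt "0.07 0.03 3 0 255" --pt "0.07 0.03 3.3 0 255" --pt "0.07 0.03 3.5 0 255" --pt "0.07 0.03 3.6 0 255" --pt "0.07 0.03 3.6 0 255"

```text
clock: 16.5
eef_pos: [0.5556, -0.1518, 0.0738]
ee_rot: [[0.144, 0.99, 0.0], [0.99, -0.144, 0.0], [0.0, 0.0, -1.0]]
contact_force: [0.3, -0.5, -0.9]
gripper_width: 0.245
grip_force: 70.6
```

Call:
step_arm --pt "0 0 0.05 0 255" --pt "0 0 0.1 0 255" --pt "0 0 0.15 0 255" --pt "0 0 0.15 0 255" --pt "0 0 0.15 0 200" --pt "0 0 0.15 0 120" --pt "0 0 0.15 0 60" --pt "0 0 0.15 0 60" --pt "0 0 0.15 0 60" --pt "0 0 0.15 0 60" --force 20

```text
clock: 17.5
eef_pos: [0.5556, -0.1518, 0.0723]
ee_rot: [[0.144, 0.99, 0.0], [0.99, -0.144, -0.0], [-0.0, 0.0, -1.0]]
contact_force: [-0.7, 0.3, 0.5]
gripper_width: 0.766
grip_force: 0.0
```

Call:
step_arm --pt "0 0 -1 0 60" --pt "0 0 -3 0 60" --pt "0 0 -6 0 60" --pt "0 0 -9 0 60" --pt "0 0 -9 0 60" --pt "0 0 -9 0 60" --pt "0 0 -9 0 60" --pt "0 0 -9 0 60" --pt "0 0 -9 0 60" --pt "0 0 -9 0 60"

```text
clock: 18.5
eef_pos: [0.5553, -0.1518, 0.1618]
ee_rot: [[0.144, 0.99, -0.001], [0.99, -0.144, 0.0], [0.0, -0.001, -1.0]]
contact_force: [0.2, 0.2, 0.6]
gripper_width: 0.761
grip_force: 0.0
```

Run:
```python
from h import *
o=env.get_obs();print(o['clock'],o['eef_pos'],o['contact_force'])
im=env.capture("wrist");s=env.capture("scene");d=cv2.resize(s[250:380,300:410],(406,480),interpolation=cv2.INTER_CUBIC)
w=im[150:450,200:440]
cv2.imwrite("pics/fin.png",np.hstack([cv2.resize(w,(384,480)),d]))
```

```text
18.5 [ 0.55533267 -0.15175389  0.16176659] [0.18561422 0.17182861 0.64963664]
```

View pics/fin.png

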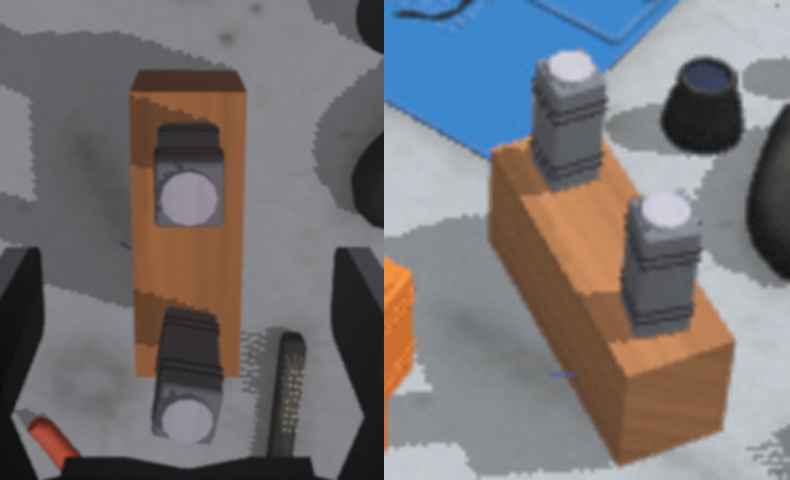

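The thin drift stands upright and fully down in its hole, the same as before, and the gripper is clear of it. I'll hand the job in.

```bash
python3 -c "
from station import env
print(env.sign_off())"
```

```text
the job is handed in; nothing more can be done
None
```

I pushed the bearing out into the tin with the thin drift, put the drift back upright and fully down in its holder, and handed the job in at about 18.6 s; no verdict came back.

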